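Put the espresso tools back in their organiser

ROBOT

A 6-joint arm with a two-finger parallel gripper is mounted at the origin on the work surface. World frame = base frame: x ahead of the robot, y to its left, z up, the work surface at z = 0. Lengths are in m, angles in rad, forces in N, time in s.
With the tool pointing down it reaches from about 0.375 to 0.9 m from the base axis. Payload 3.1 kg.
Tool frame: the origin (TCP) lies at the very end of the fingers, on their centre line; the grasp point (between the pads) lies 19 mm behind it (manip.tcp_to_grasp is the distance from the TCP to the grasp point, in m); z points along the fingers, y is the line along which they close (so a half turn about z gives the same grasp; the last joint's range is limited). The gripper opens to 85 mm and grips with 20 to 120 N. Pads are 22 mm wide; open, the fingers measure 114 mm over their backs; the gripper's body (76 mm by 85 mm) begins 54 mm behind the grasp point. The pads swing forward as they close: fully open they stand 13 mm farther back than shut.
Start: joints at [0.974, 0.527, 1.433, -0, 1.181, -0.178], TCP at [0.254, 0.571, 0.231] pointing down, gripper open.
Joint ranges: [-3.08, 3.08], [-0.75, 2.2], [0.22, 2.44], [-1.43, 4.57], [0, 2.65], [-2.85, 2.85]. Speed limits (rad/s): [2.79, 2.79, 3.14, 3.14, 3.14, 3.14].

INTERFACE

Orientations are given as a unit quaternion [x, y, z, w].
In Python, from station import manip gives the robot as it stands. The module is installed in compiled form; this text tells all that it offers.
- The arm moves only by the tool step_arm, never from a script. Its argument "commands" is one flat list of numbers, 6 for each row, row after row: the shift along the tool's x, y, z in m, then the turn, a rotation vector about the tool's x, y, z in degrees. A call has exactly 10 rows; each row is the pose to reach, as a shift and turn from the pose commanded when the call began, along the tool's axes at that moment; what a row does not reach only later rows make up. A row lasts 1/10 s, in which the tool goes at most 50 mm and 8.59 degrees, less where a joint would pass 70% of its speed; a pose out of reach is approached as far as the arm can. A call with a gripper value outside its range is refused whole. "jaw" is the opening in per cent of the stroke, from 0 (shut) to 100 (fully open), set as the call begins (left out, the last holds). The fingers move at their own pace and stop on an object; "grip_force" is the grip in N (left out, the last holds). Time passes only in rows, so rows that repeat a pose let the fingers close, or fill a call up. It gives the time, the measured TCP pose, the force, the opening and the grip force at its end, in the units of the state.
- manip.sense(): the state, without advancing time (a new reading comes with each control period).
- manip.snapshot(name): name is "side" or "top" or "wrist"; returns a dict with "pixels" (384x512x3 uint8, blue, green, red), "fx", "fy", "cx", "cy" (pixels), "k1" (the pictures are not rectified: a ray, as slopes to the right and down, at radius r is drawn at 1 + k1 r^2 times it, then the intrinsics apply), "R" (3x3) and "t" (3): a world point X has camera coordinates R X + t; the wrist camera has in their place "mount" (4x4, takes a point from camera to tool coordinates, whose origin is the TCP and whose axes are the flange's). Camera axes: x right, y down, z forward; pixel columns grow to the right and rows downward; lengths in m; the calibration is good to about 2 mm. A picture is of the moment at which its call begins: read the wrist's pose just before it. There is no depth.
- manip.sign_off(): hands the job in; it is judged then, once.
The state is a dict: "t": time; "q": joint angles; "qd": joint speeds; "tau": joint torques, N m; "tcp_pos": TCP position; "tool_rot": TCP orientation; "force": force on the tool from outside, world axes, zero at the start; "ft_torque": the same for the moment, N m; "finger_gap": opening from 0.0 (shut) to 1.0 (fully open); "gripper_force": force on a finger pad.
Only numpy, scipy, OpenCV 4.12 (cv2) and the standard library are available. Lean on these libraries where they do the work, as an engineer would, in place of code of your own. Each camera call takes 0.05 s, during which the arm holds its last target. There are 200 camera calls.

TASK

Put the espresso tools away in the pale wooden seats on the dark wooden board: the round-footed tamper upright in the round seat, the plain handle-less dosing cup upright in the closed square seat, and the portafilter level in the slotted seat with its thick handle lying in the slot. Set each one down flat on its seat's floor, without dropping it, and leave the square-footed cookie press, the mug with a handle and the thin-handled measuring scoop where they are.

Things in the scene. Friction and masses are not known exactly. Their poses are not given: they have to be found in the camera images.
- portafilter: Espresso portafilter, level: round open steel head 66 mm across, 36 mm high, and a THICK straight black handle, 24 mm wide and high. Origin: centre of the head's underside, z up. The handle runs along its own +x, from 51 to 166 mm, middle line 26 mm above the underside. About 0.4 kg, balanced about 12 mm from the origin: grip the handle firmly close to the head (62 mm from the origin).
- tamper: Coffee tamper standing upright: ROUND steel foot 54 mm across and 24 mm high with a dark wooden knob handle on top; 80 mm high in all. The knob is 34 mm across between 54 and 72 mm above the underside. Origin: centre of the underside; z up. About 0.3 kg.
- dosing_cup: Dosing cup: plain straight open steel cup WITHOUT handle, 54 mm across outside, 60 mm high, wall 3 mm, standing mouth up. Origin: centre of the underside; z up. About 0.13 kg.
- ring_seat: Fixed pale wooden ROUND seat with a black floor on the dark wooden board, for the tamper: 92 mm across, round recess 76 mm across, wall 22 mm high, floor 4 mm above the origin. Origin: centre of its underside, 8 mm above the counter. Its x, y axes are the board's; the three seats stand in a row along the board's y, 94 mm apart, in varying order.
- square_seat: Fixed pale wooden SQUARE seat closed on all four sides, on the same board, for the dosing cup: 92 mm square outside, 76 mm square recess, wall 22 mm high, floor 4 mm above the origin. Origin: centre of its underside, 8 mm above the counter; axes along its sides.
- slot_seat: Fixed pale wooden square seat with a SLOT in one side, on the same board, for the portafilter: 92 mm square outside, 84 mm square recess, walls 28 mm high, floor 4 mm above the origin. The side facing its own +x (away from the robot) has a 50 mm wide slot in its middle, down to the floor, for the handle. Origin: centre of its underside, 8 mm above the counter.
- cookie_press: Look-alike of the tamper, does not belong: the same wooden knob on a SQUARE steel foot 52 mm wide, 24 mm high; 80 mm high in all. Origin: centre of the underside.
- small_mug: Look-alike of the dosing cup, does not belong: steel mug of the same size (54 mm across, 60 mm high) WITH a wire handle, which points along its own +y and reaches 48 mm from the axis. Origin: centre of the underside.
- measuring_scoop: Look-alike of the portafilter, does not belong: thin-walled steel cup 66 mm across, 36 mm high, with a THIN FLAT black strip handle (16 mm wide, 4 mm thick, at the height of the rim) along its own +x, reaching 166 mm from the origin. Origin: centre of the cup's underside.
Things that resemble listed ones, but are neither listed nor needed, are in the scene too. What is shaped like the tamper but orange or purple is not meant.

How it is judged:
At the end, for the whole second after the job is handed in: Tamper within 16 mm of the round seat's centre, cup within 18 mm of the square one's, portafilter within 18 mm of the slotted one's (handle within 0.6 rad of the slot), all on the floor within 6 mm, tilt under 0.1 rad, released, at rest; look-alikes moved under 30 mm (horizontal distance between tamper and ring_seat below 0.016 m and z of tamper in the frame of ring_seat between 0 and 0.01 m and angle between each of tamper, dosing_cup, portafilter's own z axis and vertical below 0.1 rad and linear speed of each of tamper, dosing_cup, portafilter below 0.02 m/s and contact force between the fingers and tamper below 0.05 N and horizontal distance between dosing_cup and square_seat below 0.018 m and z of dosing_cup in the frame of square_seat between 0 and 0.01 m and contact force between the fingers and dosing_cup below 0.05 N and horizontal distance between portafilter and slot_seat below 0.018 m and z of portafilter in the frame of slot_seat between 0 and 0.01 m and contact force between the fingers and portafilter below 0.05 N and angle between the x axis of portafilter and the x axis of slot_seat, either way round below 0.6 rad and distance of each of cookie_press, small_mug, measuring_scoop from where it was at the start of the episode below 0.03 m); the robot touches nothing.
It fails at once if a look-alike (cookie press, small mug or measuring scoop) is moved more than 30 mm (distance of any of cookie_press, small_mug, measuring_scoop from where it was at the start of the episode above 0.03 m).
It fails at once if the tamper is dropped or thrown (moves faster than 0.75 m/s, a fall of about 30 mm, with no finger on it) (linear speed of tamper above 0.75 m/s and contact force between the fingers and tamper below 0.05 N).
It fails at once if the dosing cup is dropped or thrown (moves faster than 0.75 m/s, a fall of about 30 mm, with no finger on it) (linear speed of dosing_cup above 0.75 m/s and contact force between the fingers and dosing_cup below 0.05 N).
It fails at once if the portafilter is dropped or thrown (moves faster than 0.75 m/s, a fall of about 30 mm, with no finger on it) (linear speed of portafilter above 0.75 m/s and contact force between the fingers and portafilter below 0.05 N).
It also fails if it takes over 93 s, if anything falls off the work surface, if the arm or the gripper's body presses on something with over 40 N, if the wrist force passes 120 N, or if a joint passes its speed limit or range.

## Working session

There is one attempt and no reset: what is moved stays moved. The work goes in short steps, Python scripts to look and compute and a tool call to move; the robot and the scene stay as the last step left them, time stands still between calls to the robot, and variables do not carry over. Pictures are saved under pics/ and viewed, at most 14 in all, crops included, and the job is handed in when it is done.

Besides the shell and the picture viewer there is one more tool, called after "Call:" as name(argument=value, ...) on one line, values as JSON. step_arm: Moves the arm, as the interface text tells. Its arguments: {"type":"object","properties":{"commands":{"type":"array","items":{"type":"number"}},"jaw":{"type":"number"},"grip_force":{"type":"number"}},"required":["commands"]}

```bash
mkdir -p pics; cat > h.py <<'E'
import numpy as np, cv2, pickle
from scipy.spatial.transform import Rotation as Rn
from station import manip
def snap(name,fn):
    s=manip.sense(); p=manip.snapshot(name); cv2.imwrite(f'pics/{fn}.png',p['pixels'])
    if 'mount' in p:
        T=np.eye(4);T[:3,:3]=Rn.from_quat(s['tool_rot']).as_matrix();T[:3,3]=s['tcp_pos']
        C=T@np.array(p['mount']); p['R']=C[:3,:3].T; p['t']=-C[:3,:3].T@C[:3,3]
    pickle.dump(p,open(f'pics/{fn}.pkl','wb')); return p
def load(fn): return pickle.load(open(f'pics/{fn}.pkl','rb'))
def pt(p,u,v,z):
    K=np.array([[p['fx'],0,p['cx']],[0,p['fy'],p['cy']],[0,0,1.]])
    x=cv2.undistortPoints(np.array([[[u,v]]],float),K,np.array([p['k1'],0,0,0,0.]))[0,0] if 0 else None
    d=np.array([(u-p['cx'])/p['fx'],(v-p['cy'])/p['fy']]); s=d.copy()
    for _ in range(30): s=d/(1+p['k1']*(s@s))
    R=np.array(p['R']);c=-R.T@np.array(p['t']).ravel();r=R.T@np.array([s[0],s[1],1])
    return c+r*(z-c[2])/r[2]
def proj(p,X):
    c=np.array(p['R'])@np.array(X)+np.array(p['t']).ravel();s=c[:2]/c[2];s=s*(1+p['k1']*(s@s))
    return s[0]*p['fx']+p['cx'],s[1]*p['fy']+p['cy']
E
python3 - <<'E'
from h import *
print(manip.sense())
for n in('top','side'):
    p=snap(n,n+'0'); print(n,p['fx'],p['k1'],-np.array(p['R']).T@np.array(p['t']).ravel())
    cv2.imwrite(f'pics/{n}0b.png',cv2.resize(p['pixels'],(800,600),interpolation=cv2.INTER_CUBIC))
E
```

```text
{'t': 0.0, 'q': array([ 9.73449610e-01,  5.28448209e-01,  1.43391385e+00,  3.20704665e-05,
        1.18138375e+00, -1.78499847e-01]), 'qd': array([-2.93208323e-04,  2.00630072e-05,  3.97620994e-04,  2.77212331e-04,
       -2.20375396e-03, -9.31483232e-04]), 'tau': array([ 5.63839058e-04, -4.42361248e+01, -1.78025669e+01, -1.03901527e-04,
        8.44496477e-03, -7.98938771e-06]), 'tcp_pos': array([0.25374801, 0.57038871, 0.23034097]), 'tool_rot': array([ 2.07901816e-01,  9.78149107e-01, -9.90975071e-04, -4.20959886e-04]), 'force': array([-0.04102381,  0.53509288,  0.28087619]), 'ft_torque': array([0.03165534, 0.0010704 , 0.01602772]), 'gripper_force': 0.0, 'finger_gap': 1.0002296126802246}
top 479.76408398381784 -0.17341771716424903 [0.22744217 0.03473136 1.36847912]
side 347.55048777506596 -0.0878750614477163 [ 0.13950381 -0.65126957  0.74510648]
```

View pics/top0b.png

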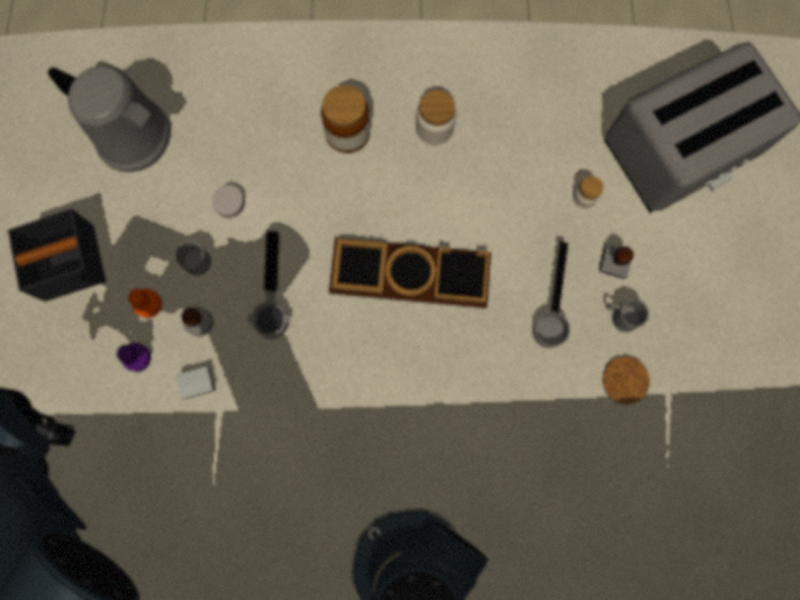

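View pics/side0b.png

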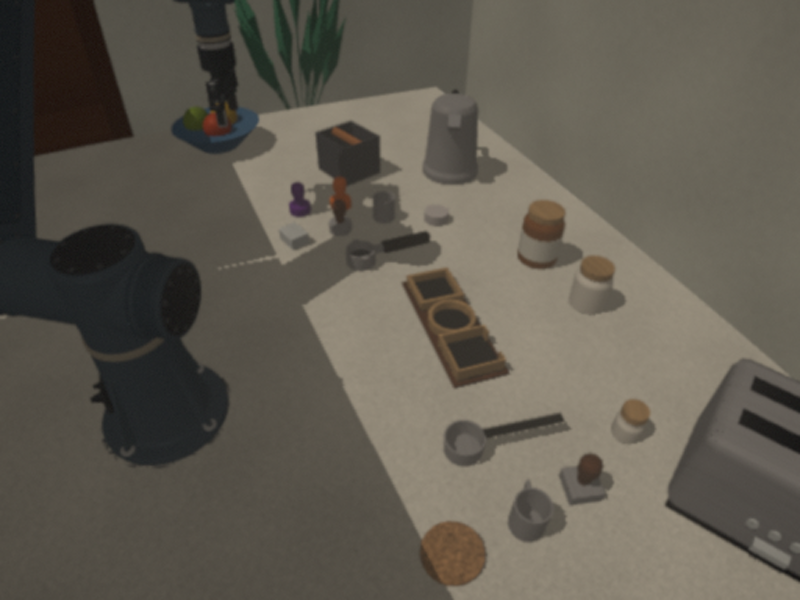

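Both views agree. In the top view (800x600), the candidates are:
- **Portafilter:** (268,319) has a thick handle, while (550,327) is the thin-handled scoop.
- **Tamper:** (198,318) has a round foot. (616,258) has a square foot, and (146,302) and (134,357) are orange and purple.
- **Cup:** (193,258) has no handle, while (628,315) is the mug.
- **Seats, left to right:** square (360,265), round (411,271), slotted (463,275).

I'll confirm in one crop.

```bash
python3 - <<'E'
from h import *
t=load('top0');s=load('side0')
I=t['pixels'];J=s['pixels']
f=lambda im,w,h:cv2.resize(im,(w,h),interpolation=cv2.INTER_CUBIC)
a=f(I[140:262,65:205],400,300); b=f(I[140:262,330:450],400,300)
c=f(J[105:180,175:285],400,300); d=f(J[255:355,265:400],400,300)
o=np.vstack([np.hstack([a,b]),np.hstack([c,d])]);o=cv2.convertScaleAbs(o,alpha=1.6)
cv2.imwrite('pics/c1.png',o)
k=.64
for n,u,v,z in [('pf head rim',268,319,.036),('pf handle end',271,234,.03),('tamper foot',200,321,.02),('tamper knob',192,317,.065),('orange',146,302,.05),('purple',134,357,.05),('cup rim',193,256,.06),('square',360,265,.03),('ring',411,271,.03),('slot',463,275,.036)]:
    print(n,pt(t,u*k,v*k,z).round(3))
# board mask
hsv=cv2.cvtColor(I,cv2.COLOR_BGR2HSV)
m=np.zeros(I.shape[:2],np.uint8); w=hsv[140:205,200:330]
mm=((w[...,1]>75)&(w[...,2]>25)).astype(np.uint8)*255
m[140:205,200:330]=mm; cs,_=cv2.findContours(m,cv2.RETR_EXTERNAL,cv2.CHAIN_APPROX_NONE)
c=max(cs,key=cv2.contourArea); r=cv2.minAreaRect(c);print(r)
P=np.array([pt(t,*q,.004)[:2] for q in cv2.boxPoints(r)]);print(P.round(4), P.mean(0))
E
```

```text
pf head rim [0.442 0.257 0.036]
pf handle end [0.603 0.257 0.03 ]
tamper foot [0.441 0.386 0.02 ]
tamper knob [0.441 0.389 0.065]
orange [0.471 0.481 0.05 ]
purple [0.37  0.498 0.05 ]
cup rim [0.554 0.394 0.06 ]
square [0.543 0.091 0.03 ]
ring [ 0.532 -0.003  0.03 ]
slot [ 0.523 -0.097  0.036]
((262.2581787109375, 173.6598358154297), (102.39592742919922, 37.30072784423828), 5.19442892074585)
[[ 0.4959  0.152 ]
 [ 0.6074  0.1438]
 [ 0.5793 -0.1564]
 [ 0.4683 -0.1436]] [ 0.53772176 -0.00103288]
```

View pics/c1.png

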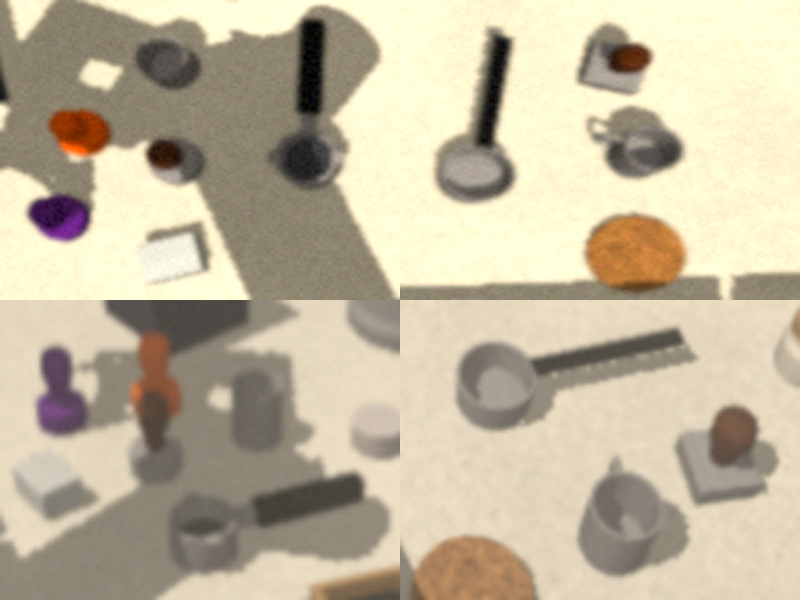

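The crop confirms all three. Left group: round-foot tamper (top-left panel, 172,158), handle-less cup (168,62) and thick-handled portafilter (310,155). Right group: scoop, square press and handled mug, all to be left alone. Next I move over the left group for a wrist look.

Call:
step_arm(commands=[-0.02, -0.01, -0.01, 0, 0, -3, -0.05, -0.02, -0.02, 0, 0, -6, -0.08, -0.034, -0.03, 0, 0, -10, -0.11, -0.047, -0.04, 0, 0, -14, -0.14, -0.06, -0.05, 0, 0, -18, -0.17, -0.073, -0.05, 0, 0, -22, -0.2, -0.086, -0.05, 0, 0, -24, -0.225, -0.096, -0.05, 0, 0, -24, -0.238, -0.102, -0.05, 0, 0, -24, -0.238, -0.102, -0.05, 0, 0, -24], jaw=62)

```text
t: 1.1
tcp_pos: [0.431, 0.3799, 0.2809]
tool_rot: [0.001, 1.0, -0.0, -0.0]
force: [0.0, -0.2, -0.3]
finger_gap: 0.618
gripper_force: 0.0
```

```bash
python3 - <<'E'
from h import *
p=snap('wrist','w1');s=manip.sense();print(s['tcp_pos'],s['finger_gap'],Rn.from_quat(s['tool_rot']).as_matrix().round(3),s['q'])
I=p['pixels'].copy()
for X,c in [((.441,.387,.065),(0,0,255)),((.554,.394,.06),(0,255,0)),((.442,.257,.036),(255,0,0))]:
    u=proj(p,X);print(u)
    if 0<u[0]<512 and 0<u[1]<384: cv2.drawMarker(I,(int(u[0]),int(u[1])),c,0,10)
cv2.imwrite('pics/w1b.png',I)
E
```

```text
[0.42998057 0.38076191 0.28098025] 0.6175406716532915 [[-1.     0.001 -0.001]
 [ 0.001  1.     0.   ]
 [ 0.001  0.    -1.   ]] [ 5.29918418e-01  4.04943660e-01  1.50214418e+00  7.15695687e-04
  1.23548475e+00 -1.03963316e+00]
(np.float64(265.248547246553), np.float64(170.85960846169397))
(np.float64(270.6606497691727), np.float64(259.70783414771574))
(np.float64(156.38602783766277), np.float64(166.4770074016542))
```

View pics/w1b.png

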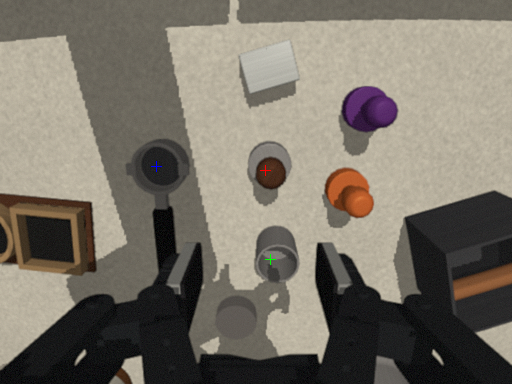

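Wrist view: tamper knob at (270,173), foot (269,163), cup mouth about (279,262), portafilter head (159,166) with handle along (163,212). All are very close to the predictions. I'll convert the refined pixels.

```bash
python3 - <<'E'
from h import *
p=load('w1');I=p['pixels'];h=cv2.cvtColor(I,cv2.COLOR_BGR2HSV)
w=h[150:195,245:300];m=((w[...,1]>110)).astype(np.uint8)
n,_,st,c=cv2.connectedComponentsWithStats(m);i=1+st[1:,4].argmax();u=c[i]+[245,150];print('knob',u,st[i],pt(p,*u,.063))
print('cup',pt(p,278,262,.06),'cup bottom',pt(p,277,240,.03))
for u,v,z in[(159,166,.036),(163,215,.038),(166,250,.038)]:print('pf',pt(p,u,v,z))
w=I[205:245,145:185].max(2)<45
n,_,st,c=cv2.connectedComponentsWithStats(w.astype(np.uint8));i=1+st[1:,4].argmax();print(st[i],c[i]+[145,205],pt(p,*(c[i]+[145,205]),.035))
# square seat top
for u,v in[(17,204),(93,203),(95,272),(15,264)]:print(pt(p,u,v,.03).round(4))
E
```

```text
knob [270.41048035 172.81513828] [ 12   8  28  31 687] [0.4437454  0.39279719 0.063     ]
cup [0.55721543 0.40304773 0.06      ] cup bottom [0.54175804 0.40314341 0.03      ]
pf [0.44143775 0.26023076 0.036     ]
pf [0.5035251  0.26005938 0.038     ]
pf [0.55205994 0.25938155 0.038     ]
[  8   1  22  39 715] [163.77062937 226.13706294] [0.5198654  0.25869955 0.035     ]
[0.4917 0.0635 0.03  ]
[0.4903 0.1682 0.03  ]
[0.5906 0.1545 0.03  ]
[0.5805 0.0385 0.03  ]
```

Call:
step_arm(commands=[-0.004, 0.004, 0.03, 0, 0, 0, -0.009, 0.008, 0.07, 0, 0, 0, -0.013, 0.011, 0.11, 0, 0, 0, -0.013, 0.011, 0.145, 0, 0, 0, -0.013, 0.011, 0.175, 0, 0, 0, -0.013, 0.011, 0.2, 0, 0, 0, -0.013, 0.011, 0.22, 0, 0, 0, -0.013, 0.011, 0.232, 0, 0, 0, -0.013, 0.011, 0.238, 0, 0, 0, -0.013, 0.011, 0.238, 0, 0, 0])

```text
t: 2.15
tcp_pos: [0.4424, 0.3925, 0.0429]
tool_rot: [-0.0, 1.0, -0.0, -0.0]
force: [0.4, 0.1, 0.0]
finger_gap: 0.621
gripper_force: 0.0
```

```bash
python3 - <<'E'
from h import *
p=snap('wrist','w2')
E
```

```text
(no output)
```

View pics/w2.png

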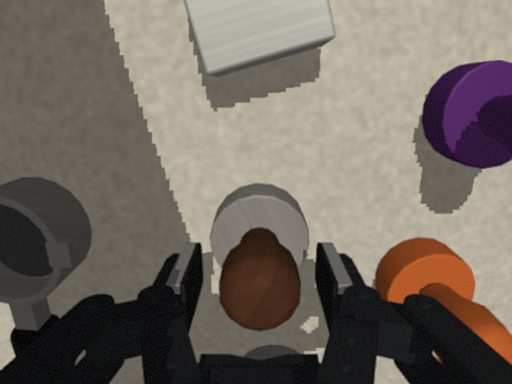

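The knob sits centred between the pads at (260,285), so I'll close and lift.

Call:
step_arm(commands=[0, 0, 0, 0, 0, 0, 0, 0, 0, 0, 0, 0, 0, 0, 0, 0, 0, 0, 0, 0, 0, 0, 0, 0, 0, 0, 0, 0, 0, 0, 0, 0, 0, 0, 0, 0, 0, 0, 0, 0, 0, 0, 0, 0, -0.01, 0, 0, 0, 0, 0, -0.025, 0, 0, 0, 0, 0, -0.045, 0, 0, 0], jaw=0, grip_force=60)

```text
t: 3.2
tcp_pos: [0.4423, 0.3912, 0.0885]
tool_rot: [0.0, 1.0, -0.001, -0.001]
force: [0.6, 0.1, -2.7]
finger_gap: 0.373
gripper_force: 60.1
```

Call:
step_arm(commands=[-0.002, -0.01, -0.03, 0, 0, 0, -0.006, -0.03, -0.06, 0, 0, 0, -0.012, -0.065, -0.085, 0, 0, 0, -0.02, -0.105, -0.105, 0, 0, 0, -0.03, -0.15, -0.115, 0, 0, 0, -0.036, -0.195, -0.115, 0, 0, 0, -0.042, -0.24, -0.115, 0, 0, 0, -0.048, -0.285, -0.115, 0, 0, 0, -0.054, -0.325, -0.115, 0, 0, 0, -0.056, -0.355, -0.115, 0, 0, 0])

```text
t: 4.2
tcp_pos: [0.4993, 0.0343, 0.2042]
tool_rot: [0.001, 1.0, -0.0, 0.001]
force: [-0.3, 0.0, -3.3]
finger_gap: 0.372
gripper_force: 60.2
```

Call:
step_arm(commands=[0, -0.02, 0, 0, 0, 0, 0, -0.03, 0, 0, 0, 0, 0, -0.035, 0, 0, 0, 0, 0, -0.035, 0, 0, 0, 0, 0, -0.035, 0, 0, 0, 0, 0, -0.035, 0, 0, 0, 0, 0, -0.035, 0, 0, 0, 0, 0, -0.035, 0, 0, 0, 0, 0, -0.035, 0, 0, 0, 0, 0, -0.035, 0, 0, 0, 0])

```text
t: 5.2
tcp_pos: [0.4991, 0.0022, 0.2033]
tool_rot: [-0.0, 1.0, 0.0, -0.0]
force: [-0.5, -0.0, -2.1]
finger_gap: 0.369
gripper_force: 60.2
```

```bash
python3 - <<'E'
from h import *
p=snap('wrist','w3'); print(manip.sense()['tcp_pos'])
E
```

```text
[0.49911291 0.00209309 0.20330875]
```

View pics/w3.png

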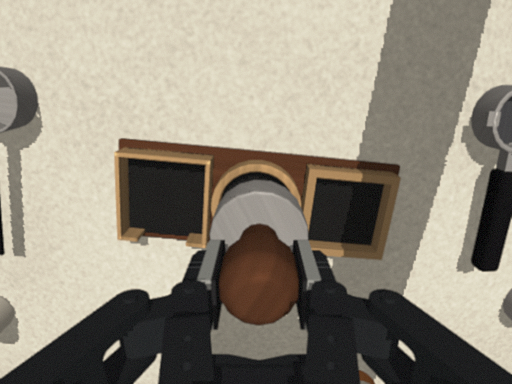

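The seats are clear. The slotted one is at left, (116,151)–(213,157), with its slot at the bottom. The round one is in the middle, partly hidden by the tamper. The square one is at right, (309,166)–(398,173)–(382,258).

```bash
python3 - <<'E'
from h import *
p=load('w3')
for nm,z,c in [('slot',.036,[(116,151),(213,157),(207,247),(117,240)]),('sq',.030,[(309,166),(398,173),(382,258),(304,250)])]:
    P=np.array([pt(p,*q,z)[:2] for q in c]);print(nm,P.round(4).tolist(),P.mean(0).round(4),[np.linalg.norm(P[i]-P[i-1]).round(4) for i in range(4)],np.degrees(np.arctan2(*(P[1]-P[0]))).round(1))
E
```

```text
slot [[0.4775, -0.1337], [0.4838, -0.041], [0.578, -0.0512], [0.5706, -0.1449]] [ 0.5275 -0.0927] [np.float64(0.0938), np.float64(0.0929), np.float64(0.0947), np.float64(0.094)] 3.9
sq [[0.494, 0.0511], [0.5008, 0.1401], [0.5948, 0.1347], [0.5846, 0.05]] [0.5435 0.094 ] [np.float64(0.0906), np.float64(0.0892), np.float64(0.0942), np.float64(0.0853)] 4.4
```

Call:
step_arm(commands=[-0.01, -0.001, 0.005, 0, 0, 0, -0.025, -0.002, 0.015, 0, 0, 0, -0.035, -0.002, 0.035, 0, 0, 0, -0.035, -0.002, 0.06, 0, 0, 0, -0.035, -0.002, 0.085, 0, 0, 0, -0.035, -0.002, 0.105, 0, 0, 0, -0.035, -0.002, 0.12, 0, 0, 0, -0.035, -0.002, 0.13, 0, 0, 0, -0.035, -0.002, 0.136, 0, 0, 0, -0.035, -0.002, 0.138, 0, 0, 0])

```text
t: 6.25
tcp_pos: [0.5344, -0.0001, 0.0648]
tool_rot: [0.0, 1.0, 0.0, -0.0]
force: [-0.4, 0.3, -3.2]
finger_gap: 0.368
gripper_force: 60.2
```

Call:
step_arm(commands=[0, 0, 0.002, 0, 0, 0, 0, 0, 0.004, 0, 0, 0, 0, 0, 0.005, 0, 0, 0, 0, 0, 0.006, 0, 0, 0, 0, 0, 0.007, 0, 0, 0, 0, 0, 0.008, 0, 0, 0, 0, 0, 0.009, 0, 0, 0, 0, 0, 0.01, 0, 0, 0, 0, 0, 0.01, 0, 0, 0, 0, 0, 0.01, 0, 0, 0])

```text
t: 7.25
tcp_pos: [0.5341, 0.0, 0.0567]
tool_rot: [-0.0, 1.0, -0.0, 0.0]
force: [-2.9, 0.1, 7.5]
finger_gap: 0.372
gripper_force: 61.4
```

Contact is made on the floor. I'll release and go up.

Call:
step_arm(commands=[0, 0, 0, 0, 0, 0, 0, 0, 0, 0, 0, 0, 0, 0, 0, 0, 0, 0, 0, 0, 0, 0, 0, 0, 0, 0, 0, 0, 0, 0, 0, 0, -0.01, 0, 0, 0, 0, 0, -0.025, 0, 0, 0, 0, 0, -0.055, 0, 0, 0, 0, 0, -0.09, 0, 0, 0, 0, 0, -0.125, 0, 0, 0], jaw=62)

```text
t: 8.25
tcp_pos: [0.5337, 0.0001, 0.1819]
tool_rot: [-0.0, 1.0, 0.0, -0.0]
force: [0.5, -0.3, -0.3]
finger_gap: 0.618
gripper_force: 0.0
```

```bash
python3 - <<'E'
from h import *
p=snap('wrist','w4'); t=snap('top','top1'); print(manip.sense()['tcp_pos'])
a=cv2.resize(t['pixels'][140:210,200:330],(512,276)); cv2.imwrite('pics/c4.png',np.vstack([p['pixels'][:300],a]))
E
```

```text
[ 0.53746214 -0.00055406  0.18557261]
```

View pics/c4.png

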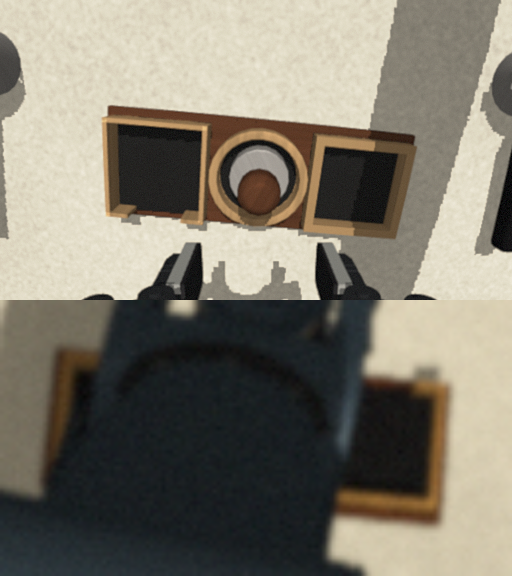

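The tamper stands upright and centred in the round seat, knob (260,190). Now to the portafilter handle.

Call:
step_arm(commands=[0.002, 0.01, 0, 0, 0, 0, 0.005, 0.03, 0, 0, 0, 0, 0.01, 0.06, 0, 0, 0, 0, 0.015, 0.1, 0.01, 0, 0, 0, 0.02, 0.14, 0.02, 0, 0, 0, 0.025, 0.18, 0.04, 0, 0, 0, 0.028, 0.215, 0.06, 0, 0, 0, 0.03, 0.24, 0.075, 0, 0, 0, 0.03, 0.255, 0.08, 0, 0, 0, 0.03, 0.259, 0.08, 0, 0, 0])

```text
t: 9.35
tcp_pos: [0.5024, 0.2603, 0.0986]
tool_rot: [-0.001, 1.0, -0.0, -0.002]
force: [-0.3, -0.7, -0.2]
finger_gap: 0.619
gripper_force: 0.0
```

Call:
step_arm(commands=[0, 0, 0, 0, 0, 0, 0, 0, 0, 0, 0, 0, 0, 0, 0, 0, 0, 0, 0, 0, 0, 0, 0, 0, 0, 0, 0, 0, 0, 0, 0, 0, 0, 0, 0, 0, 0, 0, 0, 0, 0, 0, 0, 0, 0, 0, 0, 0, 0, 0, 0, 0, 0, 0, 0, 0, 0, 0, 0, 0])

```text
t: 10.35
tcp_pos: [0.504, 0.2591, 0.1003]
tool_rot: [-0.0, 1.0, -0.0, -0.0]
force: [0.3, -0.1, 0.2]
finger_gap: 0.621
gripper_force: 0.0
```

```bash
python3 - <<'E'
from h import *
p=snap('wrist','w5'); print(manip.sense()['tcp_pos'])
I=p['pixels'].copy()
for X,c in [((.5045,.2595,.038),(0,0,255)),((.4415,.26,.036),(255,0,0)),((.4925,.26,.038),(0,255,0))]:
    u=proj(p,X);print(u);cv2.drawMarker(I,(int(u[0]),int(u[1])),c,0,14)
cv2.imwrite('pics/w5b.png',I)
E
```

```text
[0.50402984 0.2590701  0.10026141]
(np.float64(259.34075147896243), np.float64(211.9673444128009))
(np.float64(260.13310248839826), np.float64(113.90034893498377))
(np.float64(260.11009099027734), np.float64(194.60125247799255))
```

View pics/w5b.png

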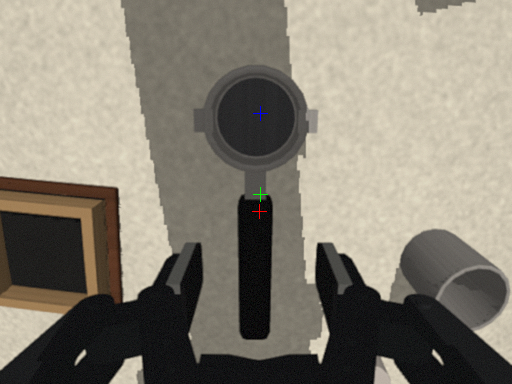

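The head is centred at (256,117) and the handle line at u≈255, starting at v≈196, so I need small corrections of -2 mm in y and +2 mm in x. Descend, then grip.

Call:
step_arm(commands=[-0.001, -0.001, 0.01, 0, 0, 0, -0.002, -0.0015, 0.03, 0, 0, 0, -0.002, -0.0015, 0.05, 0, 0, 0, -0.002, -0.0015, 0.065, 0, 0, 0, -0.002, -0.0015, 0.077, 0, 0, 0, -0.002, -0.0015, 0.085, 0, 0, 0, -0.002, -0.0015, 0.09, 0, 0, 0, -0.002, -0.0015, 0.092, 0, 0, 0, -0.002, -0.0015, 0.092, 0, 0, 0, -0.002, -0.0015, 0.092, 0, 0, 0])

```text
t: 11.4
tcp_pos: [0.5065, 0.2577, 0.0088]
tool_rot: [-0.0, 1.0, 0.0, 0.001]
force: [0.6, 1.0, 0.2]
finger_gap: 0.616
gripper_force: 0.0
```

Call:
step_arm(commands=[0, 0, 0, 0, 0, 0, 0, 0, 0, 0, 0, 0, 0, 0, 0, 0, 0, 0, 0, 0, 0, 0, 0, 0, 0, 0, 0, 0, 0, 0, 0, 0, 0, 0, 0, 0, 0, 0, 0, 0, 0, 0, 0, 0, -0.005, 0, 0, 0, 0, 0, -0.015, 0, 0, 0, 0, 0, -0.03, 0, 0, 0], jaw=0, grip_force=115)

```text
t: 12.4
tcp_pos: [0.5051, 0.2573, 0.038]
tool_rot: [-0.0, 1.0, -0.0, -0.001]
force: [1.2, -0.5, -3.8]
finger_gap: 0.261
gripper_force: 112.8
```

Gripped (22 mm). Carry it to above the slotted seat with a 5° turn.

Call:
step_arm(commands=[0, 0, -0.015, 0, 0, 0, -0.005, -0.005, -0.04, 0, 0, 0, -0.012, -0.02, -0.07, 0, 0, 0, -0.022, -0.045, -0.1, 0, 0, 0, -0.034, -0.08, -0.12, 0, 0, 1, -0.046, -0.12, -0.13, 0, 0, 2, -0.058, -0.16, -0.132, 0, 0, 3, -0.07, -0.2, -0.132, 0, 0, 4, -0.078, -0.24, -0.132, 0, 0, 5, -0.084, -0.28, -0.132, 0, 0, 5])

```text
t: 13.4
tcp_pos: [0.5902, -0.024, 0.1712]
tool_rot: [0.044, 0.999, 0.0, 0.0]
force: [0.1, -0.2, -4.9]
finger_gap: 0.258
gripper_force: 113.3
```

Call:
step_arm(commands=[0, -0.025, 0, 0, 0, 0, 0, -0.045, 0, 0, 0, 0, 0, -0.06, 0, 0, 0, 0, 0.002, -0.07, 0, 0, 0, 0, 0.004, -0.076, 0, 0, 0, 0, 0.006, -0.077, 0, 0, 0, 0, 0.0065, -0.077, 0, 0, 0, 0, 0.0065, -0.077, 0, 0, 0, 0, 0.0065, -0.077, 0, 0, 0, 0, 0.0065, -0.077, 0, 0, 0, 0])

```text
t: 14.4
tcp_pos: [0.5771, -0.0981, 0.1703]
tool_rot: [0.043, 0.999, 0.0, 0.0]
force: [-0.6, -0.6, -4.9]
finger_gap: 0.259
gripper_force: 113.2
```

```bash
python3 - <<'E'
from h import *
p=snap('wrist','w6'); s=manip.sense();print(s['tcp_pos'],Rn.from_quat(s['tool_rot']).as_matrix().round(3))
E
```

```text
[ 0.57707233 -0.09822383  0.17030314] [[-0.996  0.087  0.   ]
 [ 0.087  0.996  0.   ]
 [-0.     0.    -1.   ]]
```

View pics/w6.png

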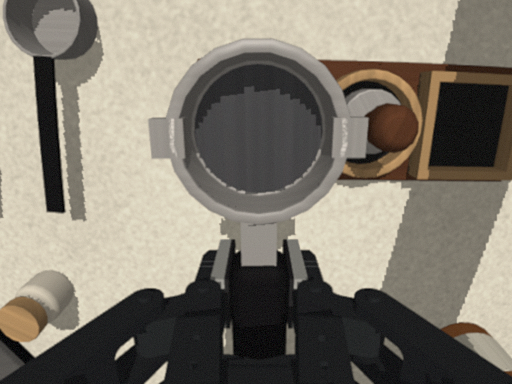

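The head is held straight and level, rim centre ≈(258,131). I'll measure the held origin and re-check the ring and square seats.

```bash
python3 - <<'E'
from h import *
p=load('w6')
print('rim l/r/t/b',[pt(p,*q,.198)[:2].round(4).tolist() for q in[(168,131),(351,131),(258,40),(258,222)]])
print('ring',[pt(p,*q,.032)[:2].round(4).tolist() for q in[(376,69),(376,181),(424,125)]])
print('sq',[pt(p,*q,.030)[:2].round(4).tolist() for q in[(425,71),(412,181)]])
E
```

```text
rim l/r/t/b [[0.5111, -0.1239], [0.5166, -0.0608], [0.4848, -0.0903], [0.5475, -0.0958]]
ring [[0.4922, 0.0043], [0.5864, 0.0051], [0.5403, 0.046]]
sq [[0.4963, 0.046], [0.5898, 0.0386]]
```

```bash
python3 - <<'E'
from h import *
for f in('w3','w4','w6'):
    p=load(f);h=cv2.cvtColor(p['pixels'],cv2.COLOR_BGR2HSV)
    m=((h[...,0]>8)&(h[...,0]<25)&(h[...,1]>100)&(h[...,2]>95)).astype(np.uint8)*255
    m[300:]=0
    cs,_=cv2.findContours(m,cv2.RETR_EXTERNAL,cv2.CHAIN_APPROX_NONE)
    for c in cs:
        if cv2.contourArea(c)<300: continue
        W=np.array([pt(p,*q[0],.036)[:2] for q in c],np.float32);W2=np.array([pt(p,*q[0],.03)[:2] for q in c],np.float32)
        print(f,cv2.boundingRect(c),cv2.minAreaRect(W),cv2.minAreaRect(W2)[0])
E
```

```text
w3 (233, 262, 40, 38) ((0.6125671863555908, -0.002801124006509781), (0.03118162974715233, 0.05017899349331856), 52.97261428833008) (0.6162557601928711, -0.0028986670076847076)
w3 (303, 164, 97, 95) ((0.5415596961975098, 0.09026938676834106), (0.09118830412626266, 0.09460428357124329), 84.75263214111328) (0.543876051902771, 0.09197047352790833)
w3 (211, 159, 92, 59) ((0.512110710144043, -0.0022092051804065704), (0.05363800376653671, 0.09333649277687073), 7.485255241394043) (0.5138579607009888, -0.0022953152656555176)
w3 (115, 144, 98, 104) ((0.5234877467155457, -0.09295602887868881), (0.09335502237081528, 0.10108065605163574), 84.16020965576172) (0.5254548192024231, -0.09479585289955139)
w4 (303, 134, 113, 104) ((0.5427858829498291, 0.09035955369472504), (0.09106530249118805, 0.09285803139209747), 85.10070037841797) (0.5445788502693176, 0.09223119914531708)
w4 (103, 106, 207, 120) ((0.5275653600692749, -0.04741916060447693), (0.184640571475029, 0.1017877534031868), 84.6016616821289) (0.5290425419807434, -0.04840628057718277)
w6 (417, 70, 95, 110) ((0.5446867346763611, 0.08783645927906036), (0.08942404389381409, 0.09114296734333038), 85.23503875732422) (0.5456541180610657, 0.09171199798583984)
w6 (337, 68, 86, 109) ((0.5355738401412964, 0.007590325549244881), (0.08988197892904282, 0.06898544728755951), 2.5984854698181152) (0.5363442301750183, 0.009730765596032143)
```

Call:
step_arm(commands=[-0.006, 0, 0.005, 0, 0, 0, -0.0124, 0, 0.02, 0, 0, 0, -0.0124, 0, 0.04, 0, 0, 0, -0.0124, 0, 0.065, 0, 0, 0, -0.0124, 0, 0.085, 0, 0, 0, -0.0124, 0, 0.1, 0, 0, 0, -0.0124, 0, 0.11, 0, 0, 0, -0.0124, 0, 0.116, 0, 0, 0, -0.0124, 0, 0.118, 0, 0, 0, -0.0124, 0, 0.118, 0, 0, 0])

```text
t: 15.45
tcp_pos: [0.5897, -0.0998, 0.0526]
tool_rot: [0.044, 0.999, -0.0, 0.0]
force: [0.2, -0.7, -4.3]
finger_gap: 0.261
gripper_force: 113.2
```

```bash
python3 - <<'E'
from h import *
p=snap('wrist','w7'); s=snap('side','side7');print(manip.sense()['tcp_pos'])
cv2.imwrite('pics/w7b.png',np.hstack([cv2.resize(p['pixels'][:300,60:400],(400,353)),cv2.resize(s['pixels'][155:255,240:353],(400,353),interpolation=cv2.INTER_CUBIC)]))
E
```

```text
[ 0.58993898 -0.09990479  0.0531089 ]
```

View pics/w7b.png

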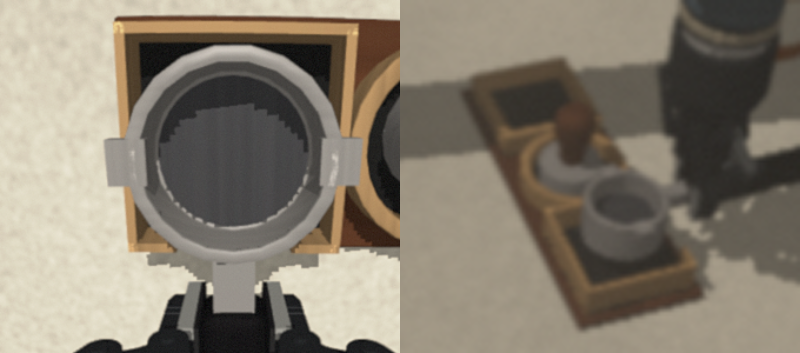

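The portafilter hangs level just above the slotted seat. Its head centre is at u≈234 against a seat middle of ≈236, so about 1 mm off. Correct and lower slowly.

Call:
step_arm(commands=[0, 0.001, 0.003, 0, 0, 0, 0, 0.001, 0.007, 0, 0, 0, 0, 0.001, 0.011, 0, 0, 0, 0, 0.001, 0.015, 0, 0, 0, 0, 0.001, 0.019, 0, 0, 0, 0, 0.001, 0.022, 0, 0, 0, 0, 0.001, 0.025, 0, 0, 0, 0, 0.001, 0.026, 0, 0, 0, 0, 0.001, 0.027, 0, 0, 0, 0, 0.001, 0.027, 0, 0, 0])

```text
t: 16.55
tcp_pos: [0.5894, -0.0987, 0.0253]
tool_rot: [0.044, 0.999, 0.0, -0.0]
force: [0.4, 0.3, -4.5]
finger_gap: 0.257
gripper_force: 113.2
```

Call:
step_arm(commands=[0, 0, 0.001, 0, 0, 0, 0, 0, 0.002, 0, 0, 0, 0, 0, 0.003, 0, 0, 0, 0, 0, 0.004, 0, 0, 0, 0, 0, 0.005, 0, 0, 0, 0, 0, 0.006, 0, 0, 0, 0, 0, 0.0065, 0, 0, 0, 0, 0, 0.0065, 0, 0, 0, 0, 0, 0.0065, 0, 0, 0, 0, 0, 0.0065, 0, 0, 0])

```text
t: 17.55
tcp_pos: [0.5896, -0.0987, 0.0209]
tool_rot: [0.043, 0.999, -0.0, 0.0]
force: [-1.9, 0.4, 9.8]
finger_gap: 0.262
gripper_force: 115.2
```

Contact came at the expected height. Release, then retreat straight up.

Call:
step_arm(commands=[0, 0, 0, 0, 0, 0, 0, 0, 0, 0, 0, 0, 0, 0, 0, 0, 0, 0, 0, 0, 0, 0, 0, 0, 0, 0, 0, 0, 0, 0, 0, 0, -0.01, 0, 0, 0, 0, 0, -0.025, 0, 0, 0, 0, 0, -0.055, 0, 0, 0, 0, 0, -0.09, 0, 0, 0, 0, 0, -0.125, 0, 0, 0], jaw=60, grip_force=30)

```text
t: 18.55
tcp_pos: [0.5894, -0.0987, 0.1462]
tool_rot: [0.044, 0.999, -0.0, 0.0]
force: [0.8, 0.3, -0.2]
finger_gap: 0.596
gripper_force: 0.0
```

```bash
python3 - <<'E'
from h import *
p=snap('wrist','w8'); s=snap('side','side8');print(manip.sense()['tcp_pos'])
cv2.imwrite('pics/w8b.png',np.hstack([cv2.resize(p['pixels'][:300,60:400],(400,353)),cv2.resize(s['pixels'][155:255,240:353],(400,353),interpolation=cv2.INTER_CUBIC)]))
E
```

```text
[ 0.59315806 -0.09993716  0.15045824]
```

View pics/w8b.png

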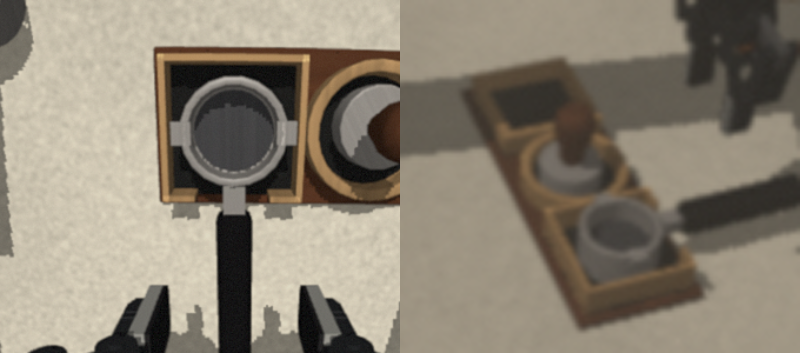

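The portafilter sits level inside the slotted seat with its handle in the slot, head (233,131), lugs clear of the walls. Now the cup, with the jaws fully open.

Call:
step_arm(commands=[0.003, 0.015, -0.01, 0, 0, 0, 0.006, 0.04, -0.02, 0, 0, 0, 0.012, 0.075, -0.02, 0, 0, 0, 0.018, 0.115, -0.02, 0, 0, 0, 0.025, 0.157, -0.02, 0, 0, 0, 0.032, 0.2, -0.02, 0, 0, 0, 0.039, 0.243, -0.02, 0, 0, 0, 0.046, 0.286, -0.02, 0, 0, 0, 0.053, 0.33, -0.02, 0, 0, 0, 0.06, 0.373, -0.02, 0, 0, 0], jaw=100)

```text
t: 19.65
tcp_pos: [0.5598, 0.2806, 0.1632]
tool_rot: [0.043, 0.999, -0.0, -0.001]
force: [0.1, -1.2, -0.2]
finger_gap: 1.002
gripper_force: 0.0
```

Call:
step_arm(commands=[0.006, 0.04, 0, 0, 0, 0, 0.012, 0.075, 0, 0, 0, 0, 0.016, 0.1, 0, 0, 0, 0, 0.0187, 0.115, 0, 0, 0, 0, 0.0187, 0.12, 0, 0, 0, 0, 0.0187, 0.1206, 0, 0, 0, 0, 0.0187, 0.1206, 0, 0, 0, 0, 0.0187, 0.1206, 0, 0, 0, 0, 0.0187, 0.1206, 0, 0, 0, 0, 0.0187, 0.1206, 0, 0, 0, 0])

```text
t: 20.65
tcp_pos: [0.5543, 0.3991, 0.1639]
tool_rot: [0.044, 0.999, -0.0, -0.0]
force: [-1.0, 1.2, -0.3]
finger_gap: 1.002
gripper_force: 0.0
```

```bash
python3 - <<'E'
from h import *
p=snap('wrist','w9'); print(manip.sense()['tcp_pos'])
I=p['pixels'].copy()
for a in np.linspace(0,6.28,24):
  for X,c in [((.556+.027*np.cos(a),.402+.027*np.sin(a),.06),(0,0,255)),((.556+.027*np.cos(a),.402+.027*np.sin(a),.0),(255,0,0))]:
    u=proj(p,X);cv2.circle(I,(int(u[0]),int(u[1])),1,c,-1)
cv2.imwrite('pics/w9b.png',I)
E
```

```text
[0.55422655 0.39925238 0.16392103]
```

View pics/w9b.png

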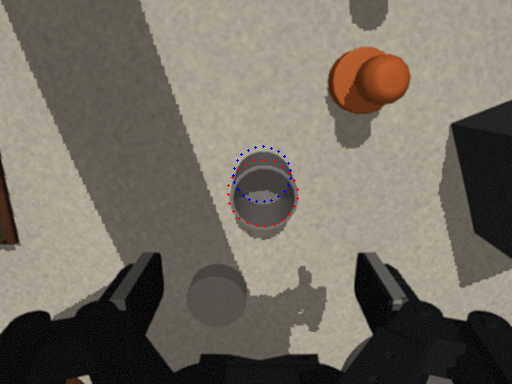

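The cup rim centre is at (263,197), about 3 mm further in +x than predicted, giving (0.559, 0.402). Descend and grip gently.

Call:
step_arm(commands=[-0.0025, 0.0015, 0.01, 0, 0, 0, -0.0047, 0.0034, 0.03, 0, 0, 0, -0.0047, 0.0034, 0.055, 0, 0, 0, -0.0047, 0.0034, 0.08, 0, 0, 0, -0.0047, 0.0034, 0.1, 0, 0, 0, -0.0047, 0.0034, 0.117, 0, 0, 0, -0.0047, 0.0034, 0.128, 0, 0, 0, -0.0047, 0.0034, 0.135, 0, 0, 0, -0.0047, 0.0034, 0.138, 0, 0, 0, -0.0047, 0.0034, 0.138, 0, 0, 0])

```text
t: 21.7
tcp_pos: [0.5592, 0.403, 0.026]
tool_rot: [0.044, 0.999, 0.0, 0.0]
force: [-0.7, 0.4, 0.2]
finger_gap: 1.0
gripper_force: 0.0
```

Call:
step_arm(commands=[0, 0, 0, 0, 0, 0, 0, 0, 0, 0, 0, 0, 0, 0, 0, 0, 0, 0, 0, 0, 0, 0, 0, 0, 0, 0, 0, 0, 0, 0, 0, 0, 0, 0, 0, 0, 0, 0, 0, 0, 0, 0, 0, 0, -0.005, 0, 0, 0, 0, 0, -0.015, 0, 0, 0, 0, 0, -0.03, 0, 0, 0], jaw=0, grip_force=45)

```text
t: 22.7
tcp_pos: [0.5577, 0.4022, 0.0552]
tool_rot: [0.044, 0.999, -0.001, -0.002]
force: [-0.0, -0.2, -0.9]
finger_gap: 0.61
gripper_force: 48.0
```

Call:
step_arm(commands=[0, -0.01, -0.025, 0, 0, 0, -0.001, -0.03, -0.05, 0, 0, 0, -0.003, -0.06, -0.07, 0, 0, 0, -0.004, -0.1, -0.075, 0, 0, 0, -0.006, -0.145, -0.075, 0, 0, 0, -0.008, -0.19, -0.075, 0, 0, 0, -0.009, -0.235, -0.075, 0, 0, 0, -0.01, -0.27, -0.075, 0, 0, 0, -0.0116, -0.295, -0.075, 0, 0, 0, -0.0116, -0.31, -0.075, 0, 0, 0])

```text
t: 23.7
tcp_pos: [0.5438, 0.091, 0.1319]
tool_rot: [0.045, 0.999, -0.0, 0.001]
force: [0.5, 0.1, -2.0]
finger_gap: 0.611
gripper_force: 47.9
```

Call:
step_arm(commands=[0, 0, 0, 0, 0, 0, 0, 0, 0, 0, 0, 0, 0, 0, 0.005, 0, 0, 0, 0, 0, 0.015, 0, 0, 0, 0, 0, 0.03, 0, 0, 0, 0, 0, 0.045, 0, 0, 0, 0, 0, 0.053, 0, 0, 0, 0, 0, 0.058, 0, 0, 0, 0, 0, 0.06, 0, 0, 0, 0, 0, 0.06, 0, 0, 0])

```text
t: 24.7
tcp_pos: [0.5436, 0.0932, 0.0707]
tool_rot: [0.043, 0.999, 0.0, -0.0]
force: [-0.2, -0.0, -1.3]
finger_gap: 0.607
gripper_force: 47.9
```

```bash
python3 - <<'E'
from h import *
p=snap('wrist','w10'); s=snap('side','side10');print(manip.sense()['tcp_pos'])
cv2.imwrite('pics/w10b.png',np.hstack([cv2.resize(p['pixels'][:340,60:450],(400,349)),cv2.resize(s['pixels'][150:250,240:353],(400,349),interpolation=cv2.INTER_CUBIC)]))
E
```

```text
[0.54391543 0.09304836 0.0712323 ]
```

View pics/w10b.png

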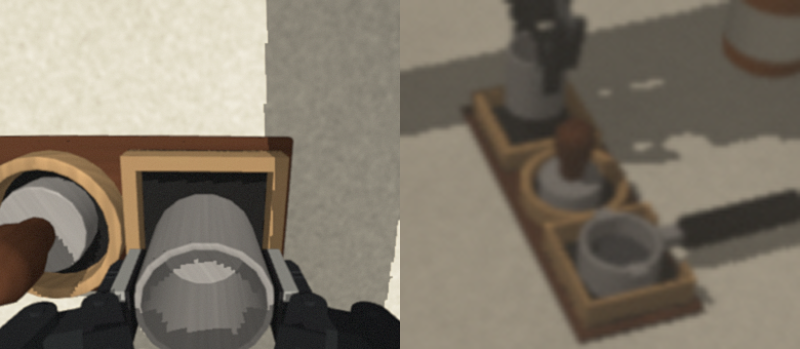

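The cup is centred over the square seat, cup u≈205 against seat middle 205. Lower slowly to the floor.

Call:
step_arm(commands=[0, 0, 0.004, 0, 0, 0, 0, 0, 0.01, 0, 0, 0, 0, 0, 0.016, 0, 0, 0, 0, 0, 0.022, 0, 0, 0, 0, 0, 0.026, 0, 0, 0, 0, 0, 0.029, 0, 0, 0, 0, 0, 0.031, 0, 0, 0, 0, 0, 0.032, 0, 0, 0, 0, 0, 0.033, 0, 0, 0, 0, 0, 0.0335, 0, 0, 0])

```text
t: 25.8
tcp_pos: [0.5433, 0.093, 0.0389]
tool_rot: [0.044, 0.999, -0.0, 0.0]
force: [-4.3, -1.2, 13.7]
finger_gap: 0.61
gripper_force: 49.6
```

Call:
step_arm(commands=[0, 0, 0, 0, 0, 0, 0, 0, 0, 0, 0, 0, 0, 0, 0, 0, 0, 0, 0, 0, 0, 0, 0, 0, 0, 0, 0, 0, 0, 0, 0, 0, -0.008, 0, 0, 0, 0, 0, -0.02, 0, 0, 0, 0, 0, -0.045, 0, 0, 0, 0, 0, -0.08, 0, 0, 0, 0, 0, -0.12, 0, 0, 0], jaw=78)

```text
t: 26.8
tcp_pos: [0.5427, 0.093, 0.1587]
tool_rot: [0.044, 0.999, -0.0, -0.001]
force: [1.0, 0.2, 1.0]
finger_gap: 0.784
gripper_force: 0.0
```

Call:
step_arm(commands=[0.01, 0.02, -0.02, 0, 0, 0, 0.03, 0.05, -0.04, 0, 0, 0, 0.05, 0.09, -0.06, 0, 0, 0, 0.06, 0.13, -0.06, 0, 0, 0, 0.06, 0.17, -0.06, 0, 0, 0, 0.06, 0.21, -0.06, 0, 0, 0, 0.06, 0.25, -0.06, 0, 0, 0, 0.06, 0.28, -0.06, 0, 0, 0, 0.06, 0.29, -0.06, 0, 0, 0, 0.06, 0.29, -0.06, 0, 0, 0])

```text
t: 27.8
tcp_pos: [0.5086, 0.3881, 0.2179]
tool_rot: [0.042, 0.999, 0.0, 0.0]
force: [-0.6, 0.4, 0.0]
finger_gap: 0.783
gripper_force: 0.0
```

```bash
python3 - <<'E'
from h import *
t=snap('top','top11'); s=snap('side','side11')
cv2.imwrite('pics/f.png',np.vstack([cv2.resize(t['pixels'][130:225,195:455],(800,292),interpolation=cv2.INTER_CUBIC),np.hstack([cv2.resize(s['pixels'][150:250,240:353],(400,300),interpolation=cv2.INTER_CUBIC),cv2.resize(s['pixels'][255:355,265:400],(400,300))])]))
E
```

```text
(no output)
```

View pics/f.png

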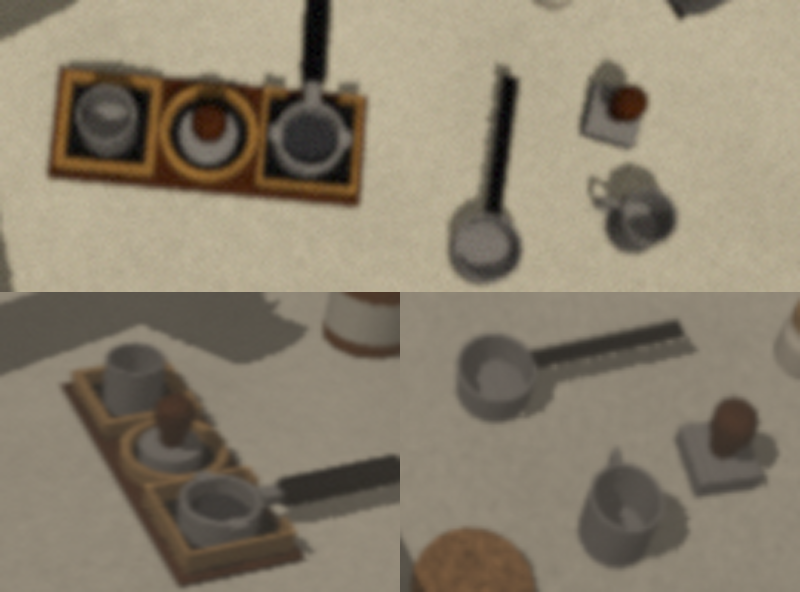

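All three tools are seated: cup (107,117), tamper (210,125), portafilter (310,137). The look-alikes are unmoved, so I'm handing in.

```bash
python3 -c "
from station import manip
print(manip.sign_off())"
```

```text
the job is handed in; nothing more can be done
None
```

The tamper, dosing cup and portafilter are each seated in their own seats, the look-alikes were left untouched, and the job is handed in at about 28 s; sign-off returned no verdict.

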